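Refit the roller bearing on the painting turntable

TASK

Put the turntable's thrust bearing back together on its spindle so that the wheel head can go on again: one steel washer at the bottom, the brass roller cage on it, the other steel washer on top, each fully home. Lower the rings down the spindle, do not drop them, and hold the cage with a light grip because it bends easily. Leave everything else on the bench where it is.

Things in the scene. Friction and masses are not known exactly. Their poses are not given: they have to be found in the camera images.
- turntable: heavy fixed base of a bench turntable: dark green cast foot 180 mm in diameter that narrows to a hub 44 mm in diameter, with an upright bright steel spindle. Origin at the centre of the underside on the bench, z up along the spindle. A brass thumbscrew sticks out of the hub along +x, to 54 mm from the axis, 43 to 61 mm above the bench
- seat (a point): centre of the flat steel bearing seat (44 mm in diameter) on top of the hub, 75 mm above the bench, where the spindle starts; z up along the spindle. The spindle is 25 mm in diameter for the first 44 mm above the seat, then rounds off to 14 mm at its top
- spindle_tip (a point): middle of the spindle's top end, 56 mm above the seat (131 mm above the bench)
- washer_a: thick bright steel bearing washer lying flat: ring of 50 mm outside, 28 mm bore, 9 mm thick, about 95 g. Origin at the middle of the ring (4.5 mm above its underside), z along its axis. The two washers are alike and either may go at the bottom, either face up
- washer_b: the other thick bright steel bearing washer, same as washer_a: 50 mm outside, 28 mm bore, 9 mm thick, origin at the middle of the ring, z along its axis
- cage: roller cage: yellow brass ring with twelve steel rollers set in it, lying flat: 50 mm outside, 28 mm bore, 12 mm thick, about 80 g. Origin at the middle of the ring (6 mm above its underside), z along its axis, either face up. It bends if gripped with more than about 50 N on each finger (110 N for the two together)
- wheel_head: the turntable's round aluminium head, 220 mm in diameter, lying upside down with its hub (56 mm above the bench) up, 1.6 kg. Origin at the centre of the side that lies on the bench. Not needed for this job
- grease_tin: round red and yellow tin with a steel lid, 72 mm in diameter, 39 mm high. Origin at the centre of the underside. Leave alone
- spanner: dark steel spanner lying flat, 180 mm long, 38 mm wide, 8 mm high. Origin at its middle on the bench, x along it. Leave alone
- tape_roll: roll of cream masking tape lying flat: 100 mm outside, 76 mm bore, 24 mm high. Origin at the centre of the underside. Leave alone
- bottle_yellow: upright yellow paint bottle with a black cap, 42 mm in diameter, 124 mm high. Origin at the centre of the underside. Leave alone
- bottle_red: upright red paint bottle with a black cap, 42 mm in diameter, 124 mm high. Origin at the centre of the underside. Leave alone
- bottle_blue: upright blue paint bottle with a black cap, 42 mm in diameter, 124 mm high. Origin at the centre of the underside. Leave alone
- brush_jar: glass jar 76 mm in diameter, 105 mm high, with five brushes that stand up to 215 mm above the bench and lean out to about 50 mm from the axis. Origin at the centre of the underside. Leave alone
There are look-alikes about, which are no part of the job. What is shaped like the washer_a but blue or purple is not meant.

How it is judged:
By the outcome, as a careful person would: the job done as asked, in the order asked, and still so for the second after the job is handed in, with the robot touching nothing.
It also fails if it takes over 72 s, if anything falls off the work surface, if the arm or the gripper's body presses on something with over 40 N, if the wrist force passes 120 N, or if a joint passes its speed limit or range.

ROBOT

A 7-joint arm with a two-finger parallel gripper is mounted at the origin on the work surface. World frame = base frame: x ahead of the robot, y to its left, z up, the work surface at z = 0. Lengths are in m, angles in degrees, forces in N, time in s.
With the tool pointing down it reaches from about 0.425 to 0.875 m from the base axis. Payload 4.7 kg.
Tool frame: the origin (TCP) lies on the centre line of the jaws, within the pads' length; the fingertips stand 17 mm ahead of it and the grasp point (between the pads) lies 2 mm behind it; z points along the fingers, y is the line along which they close (so a half turn about z gives the same grasp; the last joint's range is limited). The gripper opens to 87 mm and grips with 3 to 60 N. Pads are 19 mm wide; open, the fingers measure 117 mm over their backs; the gripper's body (75 mm by 190 mm) begins 51 mm behind the grasp point.
Start: joints at [-64.28, 18.392, -4.016, 83.108, 1.295, 78.541, -3.26], TCP at [0.274, 0.59, 0.211] pointing down, gripper open.
Joint ranges: [-163.93, 163.93], [-17.29, 119.83], [-79.2, 71.16], [3.27, 140.29], [-89.18, 269.18], [5.43, 117.66], [-154.24, 154.24]. Speed limits (degrees/s): [147.25, 147.25, 180, 180, 180, 180, 180].

INTERFACE

Orientations are given as [roll, pitch, yaw] about the fixed x, y, z axes, in that order (R = Rz(yaw) Ry(pitch) Rx(roll)).
In Python, from cell import env, read_camera gives the robot as it stands.
- The arm moves only by the shell command python3 -m jog 'ROWS' [FORCE]. ROWS is JSON, a list of rows, each a list of 5 numbers: the opening, from 0 (shut) to 1 (fully open), then the shift along the tool's x, y, z each as a share of 0.02 m, from -1 to 1, then the turn about the tool's z as a share of 45 degrees, from -1 to 1. In form: [[gripper, x, y, z, yaw], ...]. A call has 1 to 12 rows; each row shifts and turns the commanded pose from where the row before left it, along the tool's axes as they then stand; what a row does not reach is not made up. A row lasts 1/12 s, in which the tool goes at most 41.7 mm and 7.16 degrees, less where a joint would pass 70% of its speed; a pose out of reach is approached as far as the arm can. A call with a number of a shift or a turn outside -1 to 1 is refused whole. A call with a gripper value outside its range is refused whole. The fingers move at their own pace and stop on an object; FORCE is the grip in N (left out, the last holds). Time passes only in rows, so rows that do not move let the fingers close. It gives the time, the measured TCP pose, the force, the opening and the grip force at its end, in the units of the state.
- env.get_obs(): the state, without advancing time (a new reading comes with each control period).
- read_camera(name): name is "scene" or "top" or "wrist"; returns a dict with "color" (384x512x3 uint8, red, green, blue), "range_z" (384x512 float32, m along the optical axis (not along the pixel's ray), 0 where there is no reading), "mtx" (3x3 intrinsics, pixels), "world_from_camera" (4x4, takes a point from camera to world coordinates); the wrist camera has in their place "T_tool_cam" (4x4, takes a point from camera to tool coordinates, whose origin is the TCP and whose axes are the flange's). Camera axes: x right, y down, z forward; pixel columns grow to the right and rows downward; lengths in m; the calibration is good to about 2 mm. A picture is of the moment at which its call begins: read the wrist's pose just before it.
- env.sign_off(): hands the job in; it is judged then, once.
The state is a dict: "time_s": time; "qpos": joint angles; "joint_velocities": joint speeds; "effort": joint torques, N m; "tool_pos": TCP position; "tool_rot": TCP orientation; "force": force on the tool from outside, world axes, zero at the start; "wrist_torque": the same for the moment, N m; "grip_width": finger opening in m; "grasp_force": force on a finger pad.
Only numpy, scipy, OpenCV 4.12 (cv2) and the standard library are available. Lean on these libraries where they do the work, as an engineer would, in place of code of your own. Each camera call takes 0.05 s, during which the arm holds its last target. There are 200 camera calls.

## Working session

There is one attempt and no reset: what is moved stays moved. The work goes in short steps, Python scripts to look and compute and a shell command to move; the robot and the scene stay as the last step left them, time stands still between calls to the robot, and variables do not carry over. Pictures are saved under pics/ and viewed, at most 10 in all, crops included, and the job is handed in when it is done.

```bash
mkdir -p pics; ls
cat > h.py <<'E'
from cell import env, read_camera
import numpy as np, cv2
def pts(c):
    z=c["range_z"]; K=c["mtx"]; v,u=np.indices(z.shape)
    P=np.stack([(u-K[0,2])/K[0,0]*z,(v-K[1,2])/K[1,1]*z,z,np.ones_like(z)],-1)
    W=P@np.array(c["world_from_camera"]).T; W[z==0]=np.nan
    return W[...,:3]
E
python3 - <<'E'
from h import *
a=read_camera("top");b=read_camera("scene")
np.savez("cams.npz",**{"t_"+k:a[k] for k in a},**{"s_"+k:b[k] for k in b})
cv2.imwrite("pics/top.png",cv2.cvtColor(cv2.resize(a["color"],(800,600)),cv2.COLOR_RGB2BGR))
cv2.imwrite("pics/scene.png",cv2.cvtColor(cv2.resize(b["color"],(800,600)),cv2.COLOR_RGB2BGR))
print(a["world_from_camera"],b["world_from_camera"]);o=env.get_obs();print(o)
E
```

```text
pics
[[-0.01349412 -0.99307666  0.11669042  0.31988459]
 [-0.99987691  0.01433572  0.00637588  0.03567572]
 [-0.00800458 -0.11659002 -0.99314787  1.88251943]
 [ 0.          0.          0.          1.        ]] [[ 0.29283011  0.81914273 -0.49320961  1.21406105]
 [ 0.95616218 -0.25199818  0.14916701 -0.18455503]
 [-0.00209885 -0.51526897 -0.85702595  1.28702525]
 [ 0.          0.          0.          1.        ]]
{'time_s': 0.1, 'qpos': array([-64.2795543 ,  18.43436895,  -4.01579126,  83.16731157,
         1.29615155,  78.54064028,  -3.25924292]), 'joint_velocities': array([-0.0390089 , -0.12925096, -0.00947174, -0.11049654, -0.02133799,
        0.09451479, -0.00834808]), 'effort': array([-2.12145437e-04, -4.92572415e+01, -4.05681375e-01, -3.13398814e+01,
       -6.41602417e-02,  3.95328866e-02,  9.06138575e-05]), 'tool_pos': array([0.27363865, 0.58903472, 0.21018123]), 'tool_rot': array([-1.79902975e+02,  6.46697564e-03,  1.55090374e+02]), 'force': array([0.42550406, 0.01421573, 0.13457148]), 'wrist_torque': array([ 0.05669506, -0.00189407,  0.01326122]), 'grasp_force': 0.0, 'grip_width': 0.08711046147395732}
```

View pics/top.png

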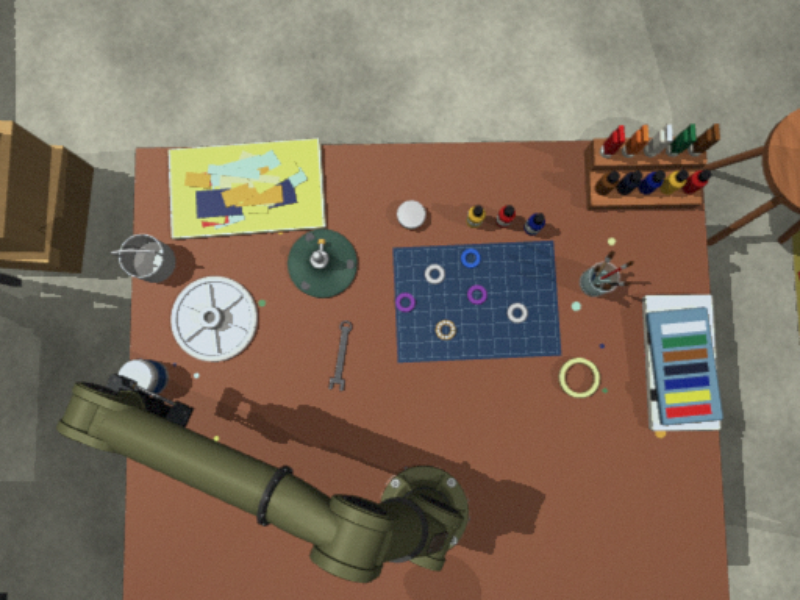

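View pics/scene.png

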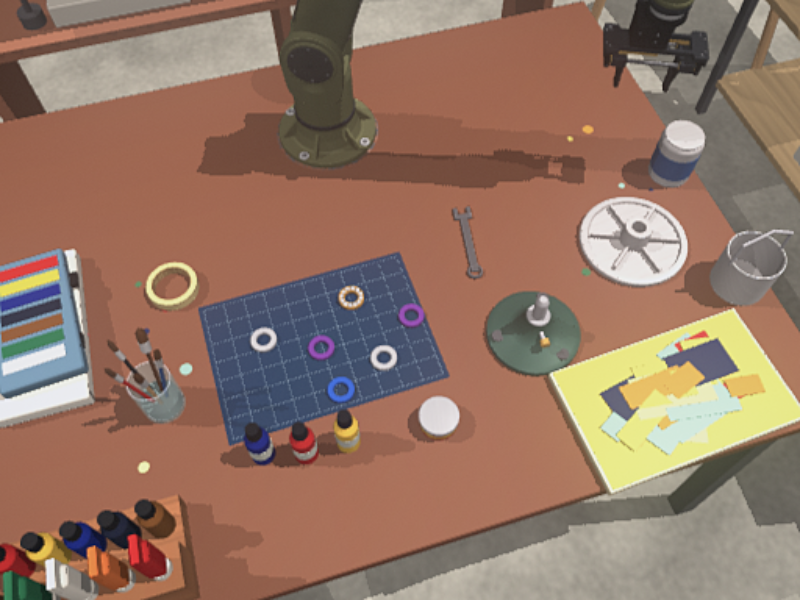

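The top view shows the steel washers at (434,273) and (517,312), and the cage at (446,329). The spindle is at (319,257), with its thumbscrew pointing up the image. Blue and purple rings are the decoys.

Run:
```python
from h import *
from scipy.optimize import least_squares
d=np.load("cams.npz")
def circ(P):
    r=least_squares(lambda p:np.hypot(P[:,0]-p[0],P[:,1]-p[1])-p[2],[*P[:,:2].mean(0),.02],loss='soft_l1',f_scale=.002); return r.x
W={}
for k in "ts":
    c={n:d[k+"_"+n] for n in("color","range_z","mtx","world_from_camera")}; W[k]=pts(c)
T=W["t"]
for n,(u,v) in dict(wa=(434,273),wb=(517,312),cage=(446,329),blue=(471,257),pur=(477,294)).items():
    p0=T[int(v*.64)-6:int(v*.64)+7,int(u*.64)-6:int(u*.64)+7].reshape(-1,3); c0=np.nanmean(p0,0)
    for k in "ts":
        P=W[k].reshape(-1,3); m=np.hypot(*(P[:,:2]-c0[:2]).T)<.045; P=P[m]
        bz=np.nanmedian(P[np.hypot(*(P[:,:2]-c0[:2]).T)>.035,2]); R=P[P[:,2]>bz+.005]
        mid=(R.max(0)+R.min(0))/2
        print(n,k,"bench",bz.round(4),"top",np.percentile(R[:,2],80).round(4),len(R),"mid",mid.round(4),"size",np.ptp(R,0).round(4),"mean",R.mean(0).round(4),"fit",circ(R).round(4))
# turntable
for k in "ts":
    P=W[k].reshape(-1,3); c0=T[int(262*.64),int(335*.64)]
    m=np.hypot(*(P[:,:2]-c0[:2]).T)<.12; P=P[m]
    for lo,hi in((.008,.03),(.07,.08),(.085,.117),(.117,.128),(.128,.14)):
        R=P[(P[:,2]>lo)&(P[:,2]<hi)]
        if len(R)>3: print("tt",k,lo,len(R),"mean",R.mean(0).round(4),"mid",((R.max(0)+R.min(0))/2).round(4),"size",np.ptp(R,0).round(3),"fit",circ(R).round(4))
```

```text
wa t bench 0.0006 top 0.0128 121 mid [ 0.6027 -0.0353  0.0131] size [0.0819 0.0892 0.015 ] mean [ 0.6004 -0.0344  0.01  ] fit [ 0.5999 -0.0358  0.0241]
wa s bench 0.0012 top 0.0121 155 mid [ 0.6025 -0.0384  0.0118] size [0.083  0.078  0.0111] mean [ 0.5976 -0.0382  0.0099] fit [ 0.5966 -0.0379  0.0209]
wb t bench 0.0001 top 0.012 135 mid [ 0.498  -0.2443  0.013 ] size [0.0887 0.0846 0.0156] mean [ 0.4957 -0.246   0.0094] fit [ 0.4936 -0.2465  0.0242]
wb s bench 0.0016 top 0.0121 141 mid [ 0.4958 -0.2482  0.0119] size [0.0604 0.0652 0.0103] mean [ 0.4925 -0.247   0.0102] fit [ 0.4922 -0.2468  0.0208]
cage t bench 0.0025 top 0.0144 107 mid [ 0.4522 -0.0663  0.0149] size [0.0799 0.084  0.0148] mean [ 0.4534 -0.0607  0.0121] fit [ 0.4526 -0.0624  0.0223]
cage s bench 0.0018 top 0.0138 143 mid [ 0.4552 -0.0733  0.0126] size [0.079  0.0706 0.0114] mean [ 0.4527 -0.064   0.0116] fit [ 0.4521 -0.0637  0.0209]
blue t bench 0.0011 top 0.0133 130 mid [ 0.6423 -0.1353  0.0142] size [0.0824 0.0853 0.0163] mean [ 0.6405 -0.1349  0.0103] fit [ 0.6389 -0.1339  0.0234]
blue s bench 0.001 top 0.0119 1
[... 935 characters left out ...]
 0.2516 0.1317] mid [0.6293 0.251  0.1323] size [0.015 0.019 0.008] fit [0.629  0.2511 0.0069]
tt s 0.008 1798 mean [0.6459 0.2436 0.0208] mid [0.6364 0.2359 0.019 ] size [0.22  0.202 0.022] fit [0.6307 0.2517 0.0731]
tt s 0.07 96 mean [0.6343 0.2481 0.0751] mid [0.6284 0.2525 0.0749] size [0.046 0.045 0.01 ] fit [0.6275 0.2523 0.0189]
tt s 0.085 49 mean [0.6352 0.2468 0.0996] mid [0.6321 0.25   0.101 ] size [0.021 0.021 0.032] fit [0.6285 0.2525 0.0117]
tt s 0.117 35 mean [0.6334 0.2492 0.1231] mid [0.63   0.2519 0.1226] size [0.024 0.024 0.01 ] fit [0.6291 0.2523 0.0108]
tt s 0.128 27 mean [0.6301 0.2518 0.1314] mid [0.6297 0.2514 0.1317] size [0.019 0.015 0.006] fit [0.6305 0.2511 0.0062]
```

```bash
python3 -m jog '[[1,0,0,-0.2,0.1444],[1,0,0,-0.2,0.1444],[1,0,0,-0.2,0.1444],[1,0,0,-0.2,0.1444],[1,0,0,-0.2,0.1444],[1,0,0,-0.2,0.1444],[1,0,0,-0.2,0.1444],[1,0,0,-0.2,0.1444],[1,0,0,0,0.1444],[1,0,0,0,0.1444]]'
python3 -m jog '[[1,-1,0.52,0,0],[1,-1,0.52,0,0],[1,-1,0.52,0,0],[1,-1,0.52,0,0],[1,-1,0.52,0,0],[1,-1,0.52,0,0],[1,-1,0.52,0,0],[1,-1,0.52,0,0],[1,-1,0.52,0,0],[1,-1,0.52,0,0],[1,-1,0.52,0,0],[1,-1,0.52,0,0]]'
```

```text
time_s: 0.93
tool_pos: [0.2738, 0.5894, 0.2429]
tool_rot: [-180.0, 0.0, 89.8]
force: [-0.1, -0.0, -1.1]
grip_width: 0.0872
grasp_force: 0.0
time_s: 1.93
tool_pos: [0.3993, 0.3485, 0.2428]
tool_rot: [-180.0, 0.0, 90.1]
force: [0.5, 0.1, 0.7]
grip_width: 0.0871
grasp_force: 0.0
```

```bash
python3 -m jog '[[1,-0.4,0.96,0,0],[1,-0.4,0.96,0,0],[1,-0.4,0.96,0,0],[1,-0.4,0.96,0,0],[1,-0.4,0.96,0,0],[1,-0.4,0.96,0,0],[1,-0.4,0.96,0,0],[1,-0.4,0.96,0,0],[1,-0.4,0.96,0,0],[1,-0.4,0.96,0,0],[1,-0.4,0.96,0,0],[1,-0.4,0.9,0,0]]'
python3 -m jog '[[1,0,0,0,0],[1,0,0,0,0]]'
cat >> h.py <<'E'
from scipy.spatial.transform import Rotation as Rn
def wrist(name=None):
    o=env.get_obs(); c=read_camera("wrist")
    M=np.eye(4); M[:3,:3]=Rn.from_euler("xyz",o["tool_rot"],degrees=True).as_matrix(); M[:3,3]=o["tool_pos"]
    c["world_from_camera"]=M@c["T_tool_cam"]
    if name: cv2.imwrite("pics/"+name+".png",cv2.cvtColor(c["color"],cv2.COLOR_RGB2BGR))
    return o,c,pts(c)
E
python3 - <<'E'
from h import *
o,c,W=wrist("w1"); print(o["tool_pos"],o["tool_rot"]); print(c["T_tool_cam"].round(3),c["mtx"][0,0])
np.savez("w1.npz",W=W,color=c["color"])
P=W.reshape(-1,3)
for lo,hi in((.07,.08),(.09,.118),(.125,.14)):
    R=P[(P[:,2]>lo)&(P[:,2]<hi)&(abs(P[:,0]-.63)<.1)]
    print(lo,len(R),np.median(R,0).round(4),R.min(0).round(4) if len(R) else 0,R.max(0).round(4) if len(R) else 0)
E
```

```text
time_s: 2.93
tool_pos: [0.6292, 0.2537, 0.2424]
tool_rot: [-179.9, 0.0, 90.1]
force: [-0.5, 0.4, 0.3]
grip_width: 0.0874
grasp_force: 0.0
time_s: 3.1
tool_pos: [0.6288, 0.253, 0.2422]
tool_rot: [-179.9, 0.1, 90.0]
force: [0.1, 1.2, -0.5]
grip_width: 0.087
grasp_force: 0.0
[0.62875954 0.25302664 0.24215154] [-1.79925193e+02  7.13738927e-02  8.99862622e+01]
[[ 0.001 -0.97  -0.244  0.064]
 [ 1.     0.     0.001  0.001]
 [-0.001 -0.244  0.97  -0.173]
 [ 0.     0.     0.     1.   ]] 312.66796762506385
0.07 618 [0.6307 0.2594 0.0743] [0.6085 0.2322 0.07  ] [0.6518 0.2723 0.0795]
0.09 107 [0.6306 0.2611 0.1042] [0.6185 0.244  0.09  ] [0.6425 0.2626 0.1178]
0.125 365 [0.6306 0.2511 0.1294] [0.6201 0.2402 0.125 ] [0.6411 0.2606 0.1319]
```

View pics/w1.png

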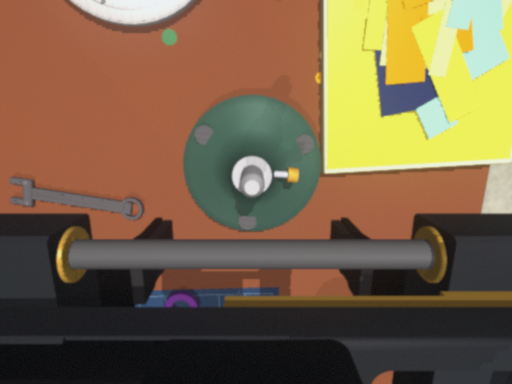

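```bash
python3 -m jog '[[1,-1,-0.1,0,0],[1,-1,-0.1,0,0],[1,-1,-0.1,0,0],[1,-1,-0.1,0,0],[1,-1,-0.1,0,0],[1,-1,-0.1,0,0],[1,-1,-0.1,0,0],[1,-1,-0.1,0,0],[1,-1,-0.1,0,0],[1,-1,-0.1,0,0],[1,-1,-0.1,0,0],[1,-1,-0.1,0,0]]'
python3 -m jog '[[1,-1,-0.1,0.8,0],[1,-1,-0.1,0.8,0],[1,-1,0,0.8,0],[1,-0.6,0,0.8,0],[1,0,0,0,0],[1,0,0,0,0]]'
cat >> h.py <<'E'
def ring(W,x,y,lo=.006,r=.04):
    P=W.reshape(-1,3); R=P[(np.hypot(P[:,0]-x,P[:,1]-y)<r)&(P[:,2]>lo)&(P[:,2]<lo+.02)]
    # extent-based and rectangle of convex hull circle
    (c,rad)=cv2.minEnclosingCircle(R[:,:2].astype(np.float32)); q=[np.percentile(R[:,i],[1,99]) for i in(0,1)]
    return dict(n=len(R),enc=np.round(c,4),rad=round(rad,4),mid=[round(a.mean(),4) for a in q],size=[round(np.ptp(a),4) for a in q],top=np.percentile(R[:,2],[20,50,80]).round(4))
E
python3 - <<'E'
from h import *
o,c,W=wrist("w2"); print(o["tool_pos"]); np.savez("w2.npz",W=W); print(ring(W,.5985,-.037))
E
```

```text
time_s: 4.15
tool_pos: [0.6039, 0.015, 0.2433]
tool_rot: [-180.0, -0.1, 90.2]
force: [0.5, -0.2, -0.6]
grip_width: 0.0867
grasp_force: 0.0
time_s: 4.65
tool_pos: [0.6001, -0.0566, 0.1788]
tool_rot: [-179.9, -0.1, 90.1]
force: [-0.2, 1.3, 1.2]
grip_width: 0.0867
grasp_force: 0.0
[ 0.60009446 -0.05664254  0.17879314]
{'n': 1093, 'enc': array([ 0.598 , -0.0405]), 'rad': 0.025, 'mid': [np.float64(0.598), np.float64(-0.0401)], 'size': [np.float64(0.0474), np.float64(0.0475)], 'top': array([0.0075, 0.0081, 0.0088])}
```

View pics/w2.png

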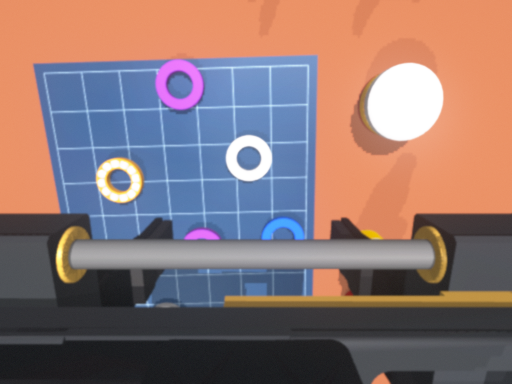

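The washer is at (248,158), the cage at (120,180) and the blue ring at (283,235). I'm going down on the washer.

```bash
python3 -m jog '[[1,0.82,-0.1,0.5,0],[1,0,0,1,0],[1,0,0,1,0],[1,0,0,1,0],[1,0,0,1,0],[1,0,0,1,0],[0.75,0,0,1,0],[0.75,0,0,0.75,0],[0.75,0,0,0.4,0],[0.75,0,0,0.28,0],[0.75,0,0,0,0],[0.75,0,0,0,0]]' 20
python3 -m jog '[[0,0,0,0,0],[0,0,0,0,0],[0,0,0,0,0],[0,0,0,0,0],[0,0,0,0,0],[0,0,0,0,0]]' 20
```

```text
time_s: 5.7
tool_pos: [0.5999, -0.0408, 0.0216]
tool_rot: [179.9, -0.0, 90.2]
force: [0.3, -0.1, -0.1]
grip_width: 0.0661
grasp_force: 0.0
time_s: 6.2
tool_pos: [0.5991, -0.0415, 0.0207]
tool_rot: [180.0, -0.0, 90.1]
force: [-0.2, -0.4, -0.5]
grip_width: 0.0335
grasp_force: 0.0
```

Run:
```python
from h import *
o=env.get_obs(); print(o["grip_width"],o["grasp_force"],o["tool_pos"])
a=read_camera("scene"); im=cv2.cvtColor(a["color"],cv2.COLOR_RGB2BGR)
cv2.imwrite("pics/s2.png",cv2.resize(im[130:290,150:330],(720,640))[:600])
```

```text
0.03351709222426888 0.0 [ 0.5991249  -0.04146033  0.0207177 ]
```

View pics/s2.png

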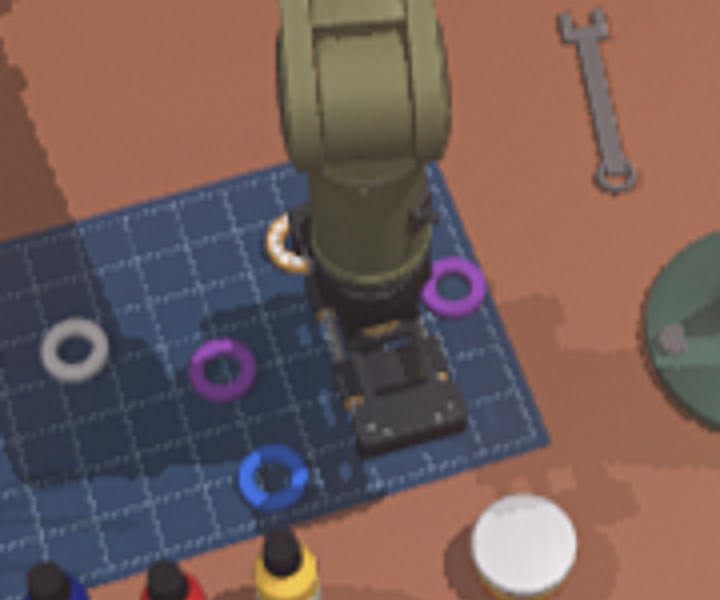

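The view of the washer is hidden by the gripper; I'll let the fingers go on and read the width.

```bash
python3 -m jog '[[0,0,0,0,0],[0,0,0,0,0]]'
python3 - <<'E'
from h import *
o,c,W=wrist("w3"); P=W.reshape(-1,3)
R=P[(np.hypot(P[:,0]-.599,P[:,1]+.04)<.07)]; print(len(R))
if len(R): print(np.percentile(R[:,2],[1,20,50,80,99]).round(4));
E
```

```text
time_s: 6.42
tool_pos: [0.599, -0.0415, 0.0205]
tool_rot: [-180.0, -0.0, 90.1]
force: [0.2, 1.0, -0.4]
grip_width: 0.0159
grasp_force: 0.0
89923
[-0.0015  0.0005  0.1249  0.1433  0.1516]
```

View pics/w3.png

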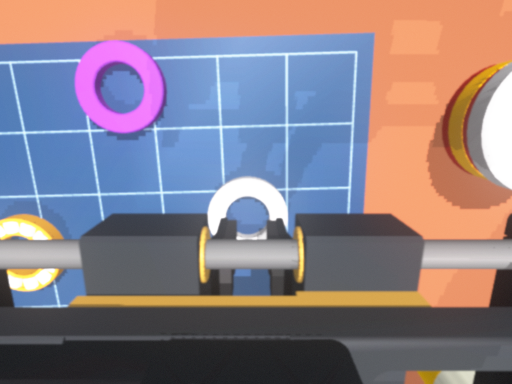

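Run:
```python
from h import *
o,c,W=wrist(); print(o["tool_pos"],o["grip_width"])
for v in (180,190,215,222,226,230,234,238): print(v,[tuple((W[v,u]*1000).round(0)) for u in (215,222,228,234,248,262,270,276,284)])
```

```text
[ 0.5990103  -0.04147149  0.02053081] 0.011944638416814129
180 [(np.float64(577.0), np.float64(-18.0), np.float64(-1.0)), (np.float64(582.0), np.float64(-18.0), np.float64(-0.0)), (np.float64(585.0), np.float64(-18.0), np.float64(-0.0)), (np.float64(589.0), np.float64(-17.0), np.float64(5.0)), (np.float64(598.0), np.float64(-16.0), np.float64(9.0)), (np.float64(607.0), np.float64(-17.0), np.float64(5.0)), (np.float64(612.0), np.float64(-18.0), np.float64(0.0)), (np.float64(616.0), np.float64(-18.0), np.float64(-1.0)), (np.float64(621.0), np.float64(-18.0), np.float64(-1.0))]
190 [(np.float64(577.0), np.float64(-25.0), np.float64(-0.0)), (np.float64(582.0), np.float64(-23.0), np.float64(8.0)), (np.float64(586.0), np.float64(-22.0), np.float64(9.0)), (np.float64(590.0), np.float64(-23.0), np.float64(8.0)), (np.float64(598.0), np.float64(-23.0), np.float64(8.0)), (np.float64(607.0), np.float64(-23.0), np.float64(9.0)), (np.float64(611.0), np.float64(-23.0), np.float64(9.0)), (np.float64(615.0), np.float64(-23.0), np.float64(7.0)), (np.float64(621.0), np.float64(-24.0), np.float64(1.0))]
[... 2447 characters left out ...]
, (np.float64(609.0), np.float64(-33.0), np.float64(53.0)), (np.float64(612.0), np.float64(-32.0), np.float64(57.0)), (np.float64(615.0), np.float64(-32.0), np.float64(57.0))]
238 [(np.float64(590.0), np.float64(-9.0), np.float64(116.0)), (np.float64(587.0), np.float64(-32.0), np.float64(61.0)), (np.float64(589.0), np.float64(-34.0), np.float64(56.0)), (np.float64(592.0), np.float64(-34.0), np.float64(57.0)), (np.float64(598.0), np.float64(-54.0), np.float64(7.0)), (np.float64(607.0), np.float64(-54.0), np.float64(9.0)), (np.float64(609.0), np.float64(-33.0), np.float64(58.0)), (np.float64(612.0), np.float64(-34.0), np.float64(57.0)), (np.float64(615.0), np.float64(-32.0), np.float64(61.0))]
```

```bash
python3 -m jog '[[0.75,0,0,0,0],[0.75,0,0,0,0],[0.75,0,0,0,0],[0.75,0,0,0,0],[0.75,0,0,0,0],[0.75,0,0,0,0],[0.75,0,0,0,0],[0.75,0,0,0,0]]'
python3 - <<'E'
from h import *
o,c,W=wrist("w4"); print(o["tool_pos"],o["grip_width"]); print(ring(W,.599,-.04,r=.032))
P=W.reshape(-1,3); t=o["tool_pos"]
for s in(-1,1):
    R=P[(abs(P[:,1]-t[1])<.014)&(s*(P[:,0]-t[0])>.028)&(s*(P[:,0]-t[0])<.07)&(P[:,2]>.012)&(P[:,2]<.07)]
    i=np.argsort(R[:,2])[:8]; print(len(R)); print(R[i].round(3).tolist())
E
```

```text
time_s: 7.18
tool_pos: [0.599, -0.0414, 0.0206]
tool_rot: [180.0, -0.0, 90.1]
force: [-0.2, 0.3, 1.0]
grip_width: 0.0535
grasp_force: 0.0
[ 0.5990452  -0.04139287  0.02057065] 0.053508904453161046
{'n': 2621, 'enc': array([ 0.5977, -0.0401]), 'rad': 0.0251, 'mid': [np.float64(0.5977), np.float64(-0.0351)], 'size': [np.float64(0.0476), np.float64(0.0379)], 'top': array([0.0076, 0.0082, 0.0087])}
308
[[0.566, -0.032, 0.031], [0.566, -0.032, 0.031], [0.57, -0.034, 0.031], [0.565, -0.033, 0.031], [0.567, -0.032, 0.032], [0.567, -0.033, 0.032], [0.566, -0.032, 0.032], [0.568, -0.032, 0.032]]
445
[[0.633, -0.032, 0.031], [0.635, -0.032, 0.031], [0.633, -0.032, 0.031], [0.634, -0.032, 0.031], [0.63, -0.034, 0.031], [0.627, -0.042, 0.032], [0.629, -0.034, 0.032], [0.632, -0.034, 0.032]]
```

The fingers passed over the washer. The wrist depth puts the tips about 31 mm above the bench, not the nominal 4 mm. I'll open wider and descend in stages, watching the force.

```bash
python3 -m jog '[[0.78,0,-0.04,0,0],[0.78,0,0,0,0],[0.78,0,0,0,0],[0.78,0,0,0.3,0],[0.78,0,0,0.3,0],[0.78,0,0,0.2,0],[0.78,0,0,0.2,0],[0.78,0,0,0,0],[0.78,0,0,0,0]]'
python3 - <<'E'
from h import *
o,c,W=wrist("w5"); print(o["tool_pos"],o["grip_width"],o["force"])
P=W.reshape(-1,3); t=o["tool_pos"]
for s in(-1,1):
    R=P[(abs(P[:,1]-t[1])<.014)&(s*(P[:,0]-t[0])>.034)&(s*(P[:,0]-t[0])<.07)&(P[:,2]>.004)&(P[:,2]<.07)]
    i=np.argsort(R[:,2])[:8]; print(len(R)); print(R[i].round(3).tolist())
E
```

```text
time_s: 7.98
tool_pos: [0.5979, -0.0415, 0.0001]
tool_rot: [-180.0, 0.0, 90.1]
force: [0.1, -0.3, 0.6]
grip_width: 0.0679
grasp_force: 0.0
[ 5.97908204e-01 -4.15174970e-02  6.36752435e-05] 0.06789830559604912 [ 0.08396807 -0.33355147  0.573447  ]
1044
[[0.564, -0.034, 0.011], [0.558, -0.032, 0.011], [0.559, -0.032, 0.011], [0.559, -0.032, 0.011], [0.561, -0.034, 0.012], [0.56, -0.034, 0.012], [0.562, -0.034, 0.012], [0.564, -0.034, 0.012]]
1398
[[0.633, -0.042, 0.01], [0.639, -0.032, 0.011], [0.633, -0.041, 0.011], [0.634, -0.034, 0.011], [0.639, -0.032, 0.011], [0.642, -0.033, 0.011], [0.634, -0.034, 0.011], [0.633, -0.042, 0.011]]
```

View pics/w5.png

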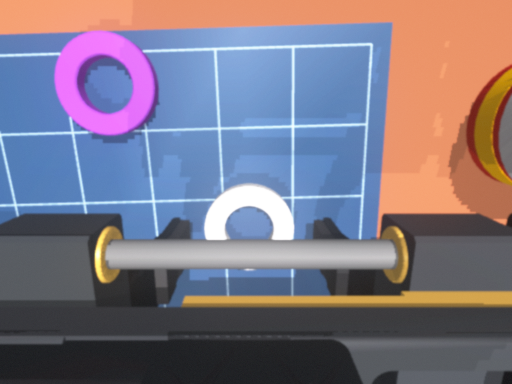

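With TCP z at 0 there is still no contact, and the tips stand about 10 mm above the bench. So the tips really are about 10.5 mm behind the reported TCP. I'm going 8.5 mm lower, then closing.

```bash
python3 -m jog '[[0.78,0.05,0,0.15,0],[0.78,0,0,0.15,0],[0.78,0,0,0.12,0],[0.78,0,0,0,0],[0.78,0,0,0,0]]' 20
python3 -m jog '[[0,0,0,0,0],[0,0,0,0,0],[0,0,0,0,0],[0,0,0,0,0],[0,0,0,0,0],[0,0,0,0,0],[0,0,0,0,0]]' 20
```

```text
time_s: 8.45
tool_pos: [0.598, -0.0404, -0.0081]
tool_rot: [-180.0, 0.0, 90.1]
force: [-0.2, 0.4, -0.1]
grip_width: 0.0681
grasp_force: 0.0
time_s: 9.03
tool_pos: [0.5982, -0.0404, -0.0077]
tool_rot: [180.0, -0.0, 90.1]
force: [-0.4, -0.4, 1.4]
grip_width: 0.0492
grasp_force: 20.0
```

```bash
python3 -m jog '[[0,0,0,-0.3,0],[0,0,0,-0.6,0],[0,0,0,-0.9,0],[0,0,0,-1,0],[0,0,0,-1,0],[0,0,0,-1,0],[0,0,0,-1,0],[0,0,0,-1,0],[0,0,0,-1,0],[0,0,0,-0.6,0],[0,0.4,0.05,-0.3,0],[0,0.8,0.1,0,0]]'
python3 -m jog '[[0,1,0.1,0,0],[0,1,0.1,0,0],[0,1,0.1,0,0],[0,1,0.1,0,0],[0,1,0.1,0,0],[0,1,0.1,0,0],[0,1,0.1,0,0],[0,1,0.1,0,0],[0,1,0.1,0,0],[0,1,0.1,0,0],[0,0.8,0.1,0,0],[0,0.5,0.1,0,0]]'
python3 - <<'E'
from h import *
P=np.load("w1.npz")["W"].reshape(-1,3)
for lo,hi in((.1285,.135),(.072,.078),(.12,.1285)):
    R=P[(P[:,2]>lo)&(P[:,2]<hi)&(np.hypot(P[:,0]-.63,P[:,1]-.251)<.024)]
    c,r=cv2.minEnclosingCircle(R[:,:2].astype(np.float32)); print(lo,len(R),np.round(c,4),round(r,4),R[:,:2].mean(0).round(4),np.percentile(R[:,0],[1,99]).mean().round(4),np.percentile(R[:,1],[1,99]).mean().round(4))
E
```

```text
time_s: 10.03
tool_pos: [0.602, -0.0187, 0.1684]
tool_rot: [179.8, 0.0, 89.9]
force: [0.3, -0.7, -1.9]
grip_width: 0.0488
grasp_force: 20.0
time_s: 11.03
tool_pos: [0.6238, 0.213, 0.1654]
tool_rot: [-179.9, -0.0, 90.3]
force: [-0.1, 0.3, -0.5]
grip_width: 0.049
grasp_force: 20.0
0.1285 224 [0.6308 0.2504] 0.0088 [0.6303 0.2505] 0.6305 0.2499
0.072 594 [0.6303 0.2501] 0.0221 [0.6305 0.2567] 0.6306 0.2531
0.12 250 [0.6304 0.2504] 0.0123 [0.6303 0.2532] 0.6304 0.2509
```

```bash
python3 -m jog '[[0,0,0,0,0],[0,0,0,0,0],[0,0,0,0,0]]'
python3 - <<'E'
from h import *
o,c,W=wrist(); print(o["tool_pos"]); P=W.reshape(-1,3)
for lo,hi in((.1285,.135),(.072,.078),(.12,.1285)):
    R=P[(P[:,2]>lo)&(P[:,2]<hi)&(np.hypot(P[:,0]-.63,P[:,1]-.251)<.024)]
    c,r=cv2.minEnclosingCircle(R[:,:2].astype(np.float32)); print(lo,len(R),np.round(c,4),round(r,4))
E
```

```text
time_s: 11.28
tool_pos: [0.625, 0.2076, 0.1661]
tool_rot: [-180.0, 0.1, 90.0]
force: [0.8, -0.6, -0.5]
grip_width: 0.0491
grasp_force: 20.0
[0.62497417 0.20764919 0.16611054]
0.1285 475 [0.63   0.2503] 0.0089
0.072 1127 [0.6303 0.25  ] 0.0221
0.12 464 [0.6303 0.2502] 0.0123
```

```bash
python3 -m jog '[[0,0.8,0.1,0,0],[0,0.8,0.1,0,0],[0,0.53,0.07,0,0],[0,0,0,0.4,0],[0,0,0,0.4,0],[0,0,0,0,0],[0,0,0,0,0],[0,0,0,0,0]]'
```

```text
time_s: 12.0
tool_pos: [0.6302, 0.2511, 0.15]
tool_rot: [-180.0, 0.0, 90.0]
force: [0.3, 0.7, -0.2]
grip_width: 0.0486
grasp_force: 20.0
```

```bash
python3 -m jog '[[0,-0.05,0.01,0.4,0],[0,0,0,0.4,0],[0,0,0,0.4,0],[0,0,0,0.4,0],[0,0,0,0.2,0],[0,0,0,0.2,0],[0,0,0,0,0],[0,0,0,0,0]]'
python3 -m jog '[[0,0,0,0.2,0],[0,0,0,0.2,0],[0,0,0,0.2,0],[0,0,0,0.2,0],[0,0,0,0,0]]'
```

```text
time_s: 12.67
tool_pos: [0.6302, 0.2512, 0.11]
tool_rot: [-180.0, 0.0, 90.1]
force: [-0.3, -0.7, -1.1]
grip_width: 0.0489
grasp_force: 20.0
time_s: 13.08
tool_pos: [0.6298, 0.2512, 0.0929]
tool_rot: [-179.9, 0.0, 90.1]
force: [0.1, -0.2, -0.7]
grip_width: 0.0488
grasp_force: 20.0
```

```bash
python3 -m jog '[[0,-0.03,0.02,0.25,0],[0,0,0,0.25,0],[0,0,0,0.25,0],[0,0,0,0.2,0],[0,0,0,0.1,0],[0,0,0,0.05,0],[0,0,0,0.05,0],[0,0,0,0,0],[0,0,0,0,0]]'
python3 -m jog '[[0,0,0,0.04,0],[0,0,0,0.04,0],[0,0,0,0,0]]'
```

```text
time_s: 13.83
tool_pos: [0.6306, 0.2507, 0.0711]
tool_rot: [-180.0, -0.0, 90.1]
force: [-0.3, -0.9, -2.4]
grip_width: 0.049
grasp_force: 20.0
time_s: 14.08
tool_pos: [0.6306, 0.2507, 0.0696]
tool_rot: [-180.0, -0.0, 90.1]
force: [-1.5, -1.0, -0.1]
grip_width: 0.0486
grasp_force: 20.0
```

```bash
python3 -m jog '[[0,0,0,0.04,0],[0,0,0,0.04,0],[0,0,0,0.03,0],[0,0,0,0,0],[0,0,0,0,0]]'
```

```text
time_s: 14.5
tool_pos: [0.6306, 0.2506, 0.0673]
tool_rot: [-180.0, -0.0, 90.1]
force: [-1.7, -0.4, 0.6]
grip_width: 0.0486
grasp_force: 20.0
```

```bash
python3 -m jog '[[0,0,0,0.04,0],[0,0,0,0.03,0],[0,0,0,0,0]]'
```

```text
time_s: 14.75
tool_pos: [0.6307, 0.2506, 0.0672]
tool_rot: [180.0, -0.0, 90.1]
force: [-3.6, -1.3, 6.0]
grip_width: 0.0488
grasp_force: 20.0
```

Contact came at the expected height of 0.067. I'm releasing the washer and going to the cage.

```bash
python3 -m jog '[[0.78,0,0,0,0],[0.78,0,0,0,0],[0.78,0,0,0,0],[0.78,0,0,0,0],[0.78,0,0,0,0],[0.78,0,0,-0.5,0],[0.78,0,0,-1,0],[0.78,0,0,-1,0],[0.78,0,0,-1,0],[0.78,0,0,-0.6,0],[0.78,-0.5,0,0,0],[0.78,-0.7,0,0,0]]'
python3 -m jog '[[0.78,0,0,0,0],[0.78,0,0,0,0],[0.78,0,0,0,0]]'
python3 - <<'E'
from h import *
o,c,W=wrist(); print(o["tool_pos"]); print(ring(W,.6303,.2502,lo=.079,r=.033)); P=W.reshape(-1,3)
R=P[(np.hypot(P[:,0]-.6303,P[:,1]-.2502)<.024)&(P[:,2]>.079)&(P[:,2]<.09)]; print(np.median(R[:,2]),len(R))
E
```

```text
time_s: 15.75
tool_pos: [0.6307, 0.2276, 0.1484]
tool_rot: [179.9, -0.1, 90.3]
force: [-0.0, 0.0, 0.5]
grip_width: 0.0683
grasp_force: 0.0
time_s: 16.0
tool_pos: [0.63, 0.2259, 0.1466]
tool_rot: [-179.9, 0.0, 90.0]
force: [0.1, -0.2, -0.6]
grip_width: 0.0679
grasp_force: 0.0
[0.63004426 0.22594304 0.14663801]
{'n': 1946, 'enc': array([0.632 , 0.2504]), 'rad': 0.0252, 'mid': [np.float64(0.6317), np.float64(0.2508)], 'size': [np.float64(0.0474), np.float64(0.0472)], 'top': array([0.0827, 0.0833, 0.0839])}
0.08327035058732413 1639
```

Washer one is seated: flat, top at 83.3 mm, offset about 1.5 mm toward +x, so I'll correct that next time. Now to the cage.

```bash
python3 -m jog '[[0.78,-1,-0.55,0,0],[0.78,-1,-0.55,0,0],[0.78,-1,-0.55,0,0],[0.78,-1,-0.55,0,0],[0.78,-1,-0.55,0,0],[0.78,-1,-0.55,0,0],[0.78,-1,-0.55,0,0],[0.78,-1,-0.55,0,0],[0.78,-1,-0.55,0,0],[0.78,-1,-0.55,0,0],[0.78,-1,-0.55,0,0],[0.78,-1,-0.55,0,0]]'
python3 -m jog '[[0.78,-1,-0.55,0.2,0],[0.78,-1,-0.55,0.4,0],[0.78,-1,-0.55,0.5,0],[0.78,-0.4,-0.55,0.5,0],[0.78,0,0,0.3,0],[0.78,0,0,0.2,0],[0.78,0,0,0,0],[0.78,0,0,0,0],[0.78,0,0,0,0]]'
python3 - <<'E'
from h import *
o,c,W=wrist(); print(o["tool_pos"]); print(ring(W,.4525,-.063))
E
```

```text
time_s: 17.05
tool_pos: [0.4984, -0.0139, 0.1476]
tool_rot: [-180.0, -0.0, 90.2]
force: [0.8, 0.0, 0.2]
grip_width: 0.0677
grasp_force: 0.0
time_s: 17.8
tool_pos: [0.4563, -0.0808, 0.1063]
tool_rot: [180.0, 0.0, 90.2]
force: [0.8, 0.1, 0.0]
grip_width: 0.068
grasp_force: 0.0
[ 0.45629694 -0.08084119  0.10634448]
{'n': 1783, 'enc': array([ 0.4527, -0.0653]), 'rad': 0.0251, 'mid': [np.float64(0.4529), np.float64(-0.0651)], 'size': [np.float64(0.0471), np.float64(0.0476)], 'top': array([0.0094, 0.0103, 0.011 ])}
```

```bash
python3 -m jog '[[0.78,0.4,-0.1,0.4,0],[0.78,0.38,-0.07,1,0],[0.78,0,0,1,0],[0.78,0,0,1,0],[0.78,0,0,0.9,0],[0.78,0,0,0.6,0],[0.78,0,0,0.4,0],[0.78,0,0,0.2,0],[0.78,0,0,0.1,0],[0.78,0,0,0,0],[0.78,0,0,0,0],[0.78,0,0,0,0]]' 12
python3 -m jog '[[0.6,0,0,0,0],[0.5,0,0,0,0],[0.5,0,0,0,0],[0.4,0,0,0,0],[0.3,0,0,0,0],[0.2,0,0,0,0],[0.2,0,0,0,0],[0.2,0,0,0,0]]' 12
```

```text
time_s: 18.85
tool_pos: [0.4526, -0.0661, -0.0053]
tool_rot: [179.9, -0.0, 90.1]
force: [0.1, 0.4, 0.4]
grip_width: 0.0678
grasp_force: 0.0
time_s: 19.52
tool_pos: [0.452, -0.0661, -0.0059]
tool_rot: [180.0, -0.0, 90.1]
force: [-1.3, 0.4, 3.2]
grip_width: 0.0497
grasp_force: 12.0
```

```bash
python3 -m jog '[[0.2,0,0,-0.2,0],[0.2,0,0,-0.5,0],[0.2,0,0,-0.8,0],[0.2,0,0,-1,0],[0.2,0,0,-1,0],[0.2,0,0,-1,0],[0.2,0,0,-1,0],[0.2,0,0,-1,0],[0.2,0,0,-1,0],[0.2,0,0,-0.7,0],[0.2,0.3,0.17,-0.35,0],[0.2,0.6,0.34,0,0]]'
python3 -m jog '[[0.2,0.9,0.5,0,0],[0.2,0.9,0.5,0,0],[0.2,0.9,0.5,0,0],[0.2,0.9,0.5,0,0],[0.2,0.9,0.5,0,0],[0.2,0.9,0.5,0,0],[0.2,0.9,0.5,0,0],[0.2,0.9,0.5,0,0],[0.2,0.9,0.5,0,0],[0.2,0.9,0.5,0,0],[0.2,0.9,0.5,0,0],[0.2,0.9,0.5,0,0]]'
python3 -m jog '[[0.2,0.8,0.5,0,0],[0.2,0.6,0.5,0,0],[0.2,0.4,0.4,0,0],[0.2,0,0,0,0],[0.2,0,0,0,0],[0.2,0,0,0,0],[0.2,0,0,0,0]]'
python3 - <<'E'
from h import *
o,c,W=wrist(); print(o["tool_pos"]); P=W.reshape(-1,3)
for lo,hi in((.1285,.135),(.12,.1285)):
    R=P[(P[:,2]>lo)&(P[:,2]<hi)&(np.hypot(P[:,0]-.63,P[:,1]-.251)<.018)]
    if len(R): c,r=cv2.minEnclosingCircle(R[:,:2].astype(np.float32)); print(lo,len(R),np.round(c,4),round(r,4))
E
```

```text
time_s: 20.52
tool_pos: [0.4631, -0.0489, 0.167]
tool_rot: [179.8, -0.1, 89.9]
force: [0.9, 0.1, -0.7]
grip_width: 0.0496
grasp_force: 12.0
time_s: 21.52
tool_pos: [0.5811, 0.1706, 0.163]
tool_rot: [-179.9, 0.0, 90.2]
force: [0.1, 0.7, -1.2]
grip_width: 0.05
grasp_force: 12.0
time_s: 22.1
tool_pos: [0.609, 0.2035, 0.1645]
tool_rot: [-179.9, 0.0, 90.1]
force: [-0.4, 0.2, -0.5]
grip_width: 0.0496
grasp_force: 12.0
[0.60899295 0.20350067 0.16447052]
0.1285 483 [0.6297 0.2504] 0.0089
0.12 485 [0.6302 0.2503] 0.0122
```

```bash
python3 -m jog '[[0.2,0.7,0.3,0,0],[0.2,0.7,0.3,0,0],[0.2,0.5,0.22,0,0],[0.2,0.39,0.2,0,0],[0.2,0,0,0.4,0],[0.2,0,0,0.3,0],[0.2,0,0,0,0],[0.2,0,0,0,0],[0.2,0,0,0,0]]'
```

```text
time_s: 22.9
tool_pos: [0.6298, 0.249, 0.1509]
tool_rot: [-180.0, 0.0, 90.0]
force: [-0.0, 0.8, -1.2]
grip_width: 0.0497
grasp_force: 12.0
```

Position is good. Lowering the cage.

```bash
python3 -m jog '[[0.2,0.01,-0.02,0.4,0],[0.2,0,0,0.4,0],[0.2,0,0,0.3,0],[0.2,0,0,0.25,0],[0.2,0,0,0.2,0],[0.2,0,0,0.2,0],[0.2,0,0,0.2,0],[0.2,0,0,0,0]]'
python3 -m jog '[[0.2,0,0,0.2,0],[0.2,0,0,0.2,0],[0.2,0,0,0.2,0],[0.2,0,0,0.15,0],[0.2,0,0,0.1,0],[0.2,0,0,0.1,0],[0.2,0,0,0.1,0],[0.2,0,0,0,0],[0.2,0,0,0,0]]'
```

```text
time_s: 23.57
tool_pos: [0.629, 0.25, 0.1109]
tool_rot: [-179.9, 0.0, 90.1]
force: [-0.6, -0.2, -1.1]
grip_width: 0.0496
grasp_force: 12.0
time_s: 24.32
tool_pos: [0.6295, 0.2502, 0.0909]
tool_rot: [180.0, 0.0, 90.1]
force: [0.5, 0.6, -0.4]
grip_width: 0.0499
grasp_force: 12.0
```

```bash
python3 -m jog '[[0.2,-0.03,0,0.15,0],[0.2,0,0,0.15,0],[0.2,0,0,0.1,0],[0.2,0,0,0.05,0],[0.2,0,0,0.04,0],[0.2,0,0,0.04,0],[0.2,0,0,0,0],[0.2,0,0,0,0]]'
python3 -m jog '[[0.2,0,0,0.04,0],[0.2,0,0,0.04,0],[0.2,0,0,0,0],[0.2,0,0,0,0]]'
```

```text
time_s: 24.98
tool_pos: [0.6295, 0.2496, 0.0804]
tool_rot: [180.0, -0.0, 90.1]
force: [0.2, 0.4, -1.5]
grip_width: 0.05
grasp_force: 12.0
time_s: 25.32
tool_pos: [0.6294, 0.2496, 0.0787]
tool_rot: [-180.0, -0.0, 90.1]
force: [0.7, 0.1, 0.1]
grip_width: 0.0495
grasp_force: 12.0
```

```bash
python3 -m jog '[[0.2,0,0,0.04,0],[0.2,0,0,0.03,0],[0.2,0,0,0,0],[0.2,0,0,0,0]]'
```

```text
time_s: 25.65
tool_pos: [0.6297, 0.2496, 0.0782]
tool_rot: [180.0, -0.0, 90.1]
force: [-2.0, -1.3, 4.4]
grip_width: 0.0498
grasp_force: 12.0
```

```bash
python3 -m jog '[[0.2,0,0,0.03,0],[0.2,0,0,0,0],[0.2,0,0,0,0]]'
```

```text
time_s: 25.9
tool_pos: [0.6297, 0.2497, 0.0781]
tool_rot: [180.0, -0.0, 90.1]
force: [-3.6, -1.1, 7.7]
grip_width: 0.0497
grasp_force: 12.0
```

The cage is home at the expected height. Releasing, lifting and checking.

```bash
python3 -m jog '[[0.78,0,0,-0.02,0],[0.78,0,0,0,0],[0.78,0,0,0,0],[0.78,0,0,0,0],[0.78,0,0,0,0],[0.78,0,0,-0.4,0],[0.78,0,0,-1,0],[0.78,0,0,-1,0],[0.78,0,0,-1,0],[0.78,0,0,-0.2,0],[0.78,-0.5,0,0,0],[0.78,-0.7,0,0,0]]'
python3 -m jog '[[0.78,0,0,0,0],[0.78,0,0,0,0],[0.78,0,0,0,0]]'
python3 - <<'E'
from h import *
o,c,W=wrist(); print(o["tool_pos"]); print(ring(W,.6303,.2502,lo=.089,r=.033)); P=W.reshape(-1,3)
for lo,hi in((.1285,.135),(.12,.1285)):
    R=P[(P[:,2]>lo)&(P[:,2]<hi)&(np.hypot(P[:,0]-.63,P[:,1]-.251)<.018)]
    if len(R): c,r=cv2.minEnclosingCircle(R[:,:2].astype(np.float32)); print(lo,len(R),np.round(c,4),round(r,4))
E
```

```text
time_s: 26.9
tool_pos: [0.6288, 0.2264, 0.1484]
tool_rot: [-180.0, -0.0, 90.3]
force: [-0.1, 0.2, -1.0]
grip_width: 0.0679
grasp_force: 0.0
time_s: 27.15
tool_pos: [0.6289, 0.225, 0.148]
tool_rot: [-179.9, 0.0, 90.0]
force: [0.3, -1.1, 0.1]
grip_width: 0.0679
grasp_force: 0.0
[0.62893953 0.22495208 0.14798391]
{'n': 2331, 'enc': array([0.6309, 0.2503]), 'rad': 0.0251, 'mid': [np.float64(0.6309), np.float64(0.2507)], 'size': [np.float64(0.0475), np.float64(0.0477)], 'top': array([0.0934, 0.0943, 0.0951])}
0.1285 521 [0.6302 0.2505] 0.0089
0.12 513 [0.6301 0.2504] 0.0121
```

The cage is seated flat and its height is exact. Next, the second washer.

```bash
python3 -m jog '[[0.78,-1,-0.27,0,0],[0.78,-1,-0.27,0,0],[0.78,-1,-0.27,0,0],[0.78,-1,-0.27,0,0],[0.78,-1,-0.27,0,0],[0.78,-1,-0.27,0,0],[0.78,-1,-0.27,0,0],[0.78,-1,-0.27,0,0],[0.78,-1,-0.27,0,0],[0.78,-1,-0.27,0,0],[0.78,-1,-0.27,0,0],[0.78,-1,-0.27,0,0]]'
python3 -m jog '[[0.78,-1,-0.27,0,0],[0.78,-1,-0.27,0,0],[0.78,-1,-0.27,0,0],[0.78,-1,-0.27,0,0],[0.78,-1,-0.27,0,0],[0.78,-1,-0.27,0,0],[0.78,-1,-0.27,0,0],[0.78,-1,-0.27,0,0],[0.78,-1,-0.27,0,0],[0.78,-1,-0.27,0.2,0],[0.78,-1,-0.27,0.4,0],[0.78,-0.8,-0.27,0.5,0]]'
python3 -m jog '[[0.78,-0.4,-0.2,0.5,0],[0.78,0,0,0.3,0],[0.78,0,0,0.2,0],[0.78,0,0,0,0],[0.78,0,0,0,0],[0.78,0,0,0,0]]'
python3 - <<'E'
from h import *
o,c,W=wrist(); print(o["tool_pos"]); print(ring(W,.493,-.247))
E
```

```text
time_s: 28.2
tool_pos: [0.5648, -0.0147, 0.1489]
tool_rot: [-180.0, -0.0, 90.2]
force: [0.6, -0.1, 0.3]
grip_width: 0.0676
grasp_force: 0.0
time_s: 29.2
tool_pos: [0.5011, -0.252, 0.1274]
tool_rot: [179.9, 0.0, 90.1]
force: [0.0, -0.9, 0.1]
grip_width: 0.0681
grasp_force: 0.0
time_s: 29.7
tool_pos: [0.4978, -0.2575, 0.1075]
tool_rot: [180.0, -0.0, 90.2]
force: [0.1, 1.1, 0.2]
grip_width: 0.0677
grasp_force: 0.0
[ 0.49779533 -0.25751127  0.10752567]
{'n': 1671, 'enc': array([ 0.4938, -0.2506]), 'rad': 0.0254, 'mid': [np.float64(0.4938), np.float64(-0.2504)], 'size': [np.float64(0.0471), np.float64(0.0473)], 'top': array([0.0076, 0.0082, 0.0088])}
```

```bash
python3 -m jog '[[0.78,0.2,-0.1,0.4,0],[0.78,0.15,-0.1,1,0],[0.78,0,0,1,0],[0.78,0,0,1,0],[0.78,0,0,0.9,0],[0.78,0,0,0.6,0],[0.78,0,0,0.4,0],[0.78,0,0,0.25,0],[0.78,0,0,0.2,0],[0.78,0,0,0,0],[0.78,0,0,0,0],[0.78,0,0,0,0]]' 20
python3 -m jog '[[0.6,0,0,0,0],[0.5,0,0,0,0],[0.4,0,0,0,0],[0,0,0,0,0],[0,0,0,0,0],[0,0,0,0,0],[0,0,0,0,0]]' 20
```

```text
time_s: 30.75
tool_pos: [0.4935, -0.252, -0.0071]
tool_rot: [179.9, 0.0, 90.1]
force: [-0.5, 0.7, -0.3]
grip_width: 0.0677
grasp_force: 0.0
time_s: 31.33
tool_pos: [0.4929, -0.2517, -0.0076]
tool_rot: [180.0, -0.0, 90.1]
force: [-0.6, -0.1, 2.9]
grip_width: 0.0482
grasp_force: 20.0
```

```bash
python3 -m jog '[[0,0,0,-0.2,0],[0,0,0,-0.5,0],[0,0,0,-0.8,0],[0,0,0,-1,0],[0,0,0,-1,0],[0,0,0,-1,0],[0,0,0,-1,0],[0,0,0,-1,0],[0,0,0,-1,0],[0,0,0,-0.8,0],[0,0.4,0.1,-0.5,0],[0,0.8,0.2,0,0]]'
python3 -m jog '[[0,1,0.27,0,0],[0,1,0.27,0,0],[0,1,0.27,0,0],[0,1,0.27,0,0],[0,1,0.27,0,0],[0,1,0.27,0,0],[0,1,0.27,0,0],[0,1,0.27,0,0],[0,1,0.27,0,0],[0,1,0.27,0,0],[0,1,0.27,0,0],[0,1,0.27,0,0]]'
python3 -m jog '[[0,1,0.27,0,0],[0,1,0.27,0,0],[0,1,0.27,0,0],[0,1,0.27,0,0],[0,1,0.27,0,0],[0,1,0.27,0,0],[0,1,0.27,0,0],[0,1,0.27,0,0],[0,0.7,0.27,0,0],[0,0.4,0.2,0,0],[0,0,0,0,0],[0,0,0,0,0]]'
python3 -m jog '[[0,0,0,0,0],[0,0,0,0,0]]'
python3 - <<'E'
from h import *
o,c,W=wrist(); print(o["tool_pos"]); P=W.reshape(-1,3)
for lo,hi in((.1285,.135),(.12,.1285)):
    R=P[(P[:,2]>lo)&(P[:,2]<hi)&(np.hypot(P[:,0]-.63,P[:,1]-.251)<.018)]
    if len(R): c,r=cv2.minEnclosingCircle(R[:,:2].astype(np.float32)); print(lo,len(R),np.round(c,4),round(r,4))
E
```

```text
time_s: 32.33
tool_pos: [0.4994, -0.2301, 0.1712]
tool_rot: [179.7, 0.1, 89.9]
force: [-0.1, -1.1, -0.2]
grip_width: 0.0485
grasp_force: 20.0
time_s: 33.33
tool_pos: [0.5628, 0.0142, 0.1681]
tool_rot: [-180.0, -0.0, 90.1]
force: [-0.8, -0.4, -1.0]
grip_width: 0.0485
grasp_force: 20.0
time_s: 34.33
tool_pos: [0.6153, 0.1939, 0.1679]
tool_rot: [-180.0, 0.1, 90.1]
force: [0.5, 0.9, -1.2]
grip_width: 0.0485
grasp_force: 20.0
time_s: 34.5
tool_pos: [0.6155, 0.1926, 0.1683]
tool_rot: [180.0, 0.0, 90.0]
force: [-0.4, -0.3, -1.5]
grip_width: 0.0483
grasp_force: 20.0
[0.61545496 0.19263228 0.1683312 ]
0.1285 486 [0.6299 0.25  ] 0.0089
0.12 483 [0.6299 0.2501] 0.0123
```

```bash
python3 -m jog '[[0,0.8,0.2,0,0],[0,0.8,0.2,0,0],[0,0.7,0.18,0,0],[0,0.5,0.1,0,0],[0,0,0,0.4,0],[0,0,0,0.3,0],[0,0,0,0,0],[0,0,0,0,0],[0,0,0,0,0]]'
```

```text
time_s: 35.3
tool_pos: [0.629, 0.2493, 0.1541]
tool_rot: [-180.0, 0.0, 90.0]
force: [0.3, -0.1, -1.2]
grip_width: 0.0481
grasp_force: 20.0
```

```bash
python3 -m jog '[[0,0,0,0.4,0],[0,0,0,0.4,0],[0,0,0,0.3,0],[0,0,0,0.2,0],[0,0,0,0.2,0],[0,0,0,0.2,0],[0,0,0,0.2,0],[0,0,0,0,0]]'
python3 -m jog '[[0,0,0,0.2,0],[0,0,0,0.2,0],[0,0,0,0.2,0],[0,0,0,0.15,0],[0,0,0,0.1,0],[0,0,0,0.05,0],[0,0,0,0,0],[0,0,0,0,0]]'
```

```text
time_s: 35.97
tool_pos: [0.6284, 0.2505, 0.1151]
tool_rot: [-179.9, 0.0, 90.1]
force: [0.2, 0.2, -1.8]
grip_width: 0.0481
grasp_force: 20.0
time_s: 36.63
tool_pos: [0.6289, 0.2504, 0.0981]
tool_rot: [-180.0, 0.0, 90.1]
force: [-0.4, -0.4, -1.2]
grip_width: 0.0485
grasp_force: 20.0
```

```bash
python3 -m jog '[[0,-0.05,0,0.15,0],[0,0,0,0.15,0],[0,0,0,0.06,0],[0,0,0,0.04,0],[0,0,0,0,0],[0,0,0,0,0]]'
python3 -m jog '[[0,0,0,0.03,0],[0,0,0,0.03,0],[0,0,0,0,0],[0,0,0,0,0]]'
```

```text
time_s: 37.13
tool_pos: [0.6289, 0.2497, 0.0902]
tool_rot: [180.0, -0.0, 90.1]
force: [-0.4, -0.1, -0.7]
grip_width: 0.0482
grasp_force: 20.0
time_s: 37.47
tool_pos: [0.6289, 0.2496, 0.089]
tool_rot: [180.0, -0.0, 90.1]
force: [0.0, 0.3, -1.1]
grip_width: 0.0486
grasp_force: 20.0
```

```bash
python3 -m jog '[[0,0,0,0.03,0],[0,0,0,0.02,0],[0,0,0,0,0],[0,0,0,0,0]]'
```

```text
time_s: 37.8
tool_pos: [0.629, 0.2497, 0.0884]
tool_rot: [180.0, -0.0, 90.1]
force: [-0.5, -0.5, 1.8]
grip_width: 0.0484
grasp_force: 20.0
```

Touching at the expected height. One small press, then release, lift, back off and check.

```bash
python3 -m jog '[[0,0,0,0.03,0],[0,0,0,0,0],[0,0,0,0,0]]'
python3 -m jog '[[0.78,0,0,0,0],[0.78,0,0,0,0],[0.78,0,0,0,0],[0.78,0,0,0,0],[0.78,0,0,0,0],[0.78,0,0,-0.4,0],[0.78,0,0,-1,0],[0.78,0,0,-1,0],[0.78,0,0,-1,0],[0.78,0,0,-0.2,0],[0.78,-0.7,0,0,0],[0.78,-1,0,0,0]]'
python3 -m jog '[[0.78,-0.5,0,-0.3,0],[0.78,0,0,0,0],[0.78,0,0,0,0],[0.78,0,0,0,0]]'
python3 - <<'E'
from h import *
o,c,W=wrist("wend"); print(o["tool_pos"]); print(ring(W,.6303,.2502,lo=.098,r=.033))
E
```

```text
time_s: 38.05
tool_pos: [0.629, 0.2497, 0.0884]
tool_rot: [180.0, -0.0, 90.1]
force: [-2.3, -1.4, 4.7]
grip_width: 0.0482
grasp_force: 20.0
time_s: 39.05
tool_pos: [0.6281, 0.2173, 0.1587]
tool_rot: [-180.0, -0.1, 90.4]
force: [0.2, -0.9, -0.3]
grip_width: 0.0679
grasp_force: 0.0
time_s: 39.38
tool_pos: [0.6286, 0.2065, 0.1649]
tool_rot: [-180.0, -0.1, 90.1]
force: [-0.3, 1.0, 0.2]
grip_width: 0.0681
grasp_force: 0.0
[0.62858522 0.20652793 0.16492885]
{'n': 2418, 'enc': array([0.6303, 0.2508]), 'rad': 0.025, 'mid': [np.float64(0.6302), np.float64(0.251)], 'size': [np.float64(0.0472), np.float64(0.047)], 'top': array([0.1037, 0.1043, 0.1048])}
```

View pics/wend.png

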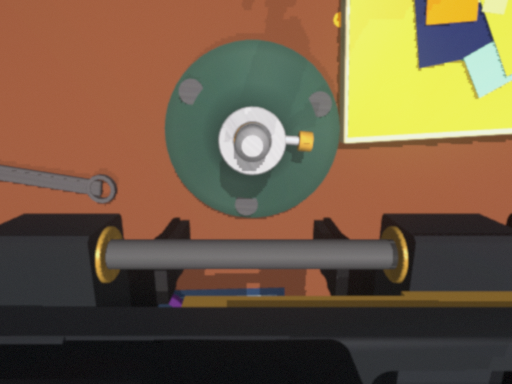

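The picture shows the top washer flat and centred on the spindle at (252,140). Its top reads 104.3 mm, which matches a fully seated stack.

```bash
python3 -c "from cell import env; print(env.sign_off())"
```

```text
the job is handed in; nothing more can be done
None
```

The thrust bearing is back on the spindle (washer, cage, washer), each ring lowered until it touched and measured fully home, the cage held with 12 N; I handed it in at about 39 s, and the robot touched nothing else that I saw, though I took no final look over the rest of the bench.

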